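# Hold the new brass pull on the drawer front for screwing

## Robot

A 6-joint arm with a two-finger parallel gripper is mounted at the origin on the work surface. World frame = base frame: x ahead of the robot, y to its left, z up, the work surface at z = 0. Lengths are in mm, angles in rad, forces in N, time in s.
With the tool pointing down it reaches from about 275 to 1000 mm from the base axis. Payload 8.4 kg.
Tool frame: the origin (TCP) lies at the very end of the fingers, on their centre line; the grasp point (between the pads) lies 19 mm behind it (r.tcp_to_grasp is the distance from the TCP to the grasp point, in mm); z points along the fingers, y is the line along which they close (so a half turn about z gives the same grasp; the last joint's range is limited). The gripper opens to 85 mm and grips with 20 to 120 N. Pads are 22 mm wide; open, the fingers measure 114 mm over their backs; the gripper's body (76 mm by 85 mm) begins 54 mm behind the grasp point. The pads swing forward as they close: fully open they stand 13 mm farther back than shut.
Start: joints at [1.345, 0.353, 1.633, -0, 1.155, -0.002], TCP at [138.709, 609.416, 231.281] pointing down, gripper open.
Joint ranges: [-2.63, 2.63], [-0.92, 2.1], [0.06, 2.66], [-1.3, 4.44], [0, 2.69], [-3.02, 3.02]. Speed limits (rad/s): [2.22, 2.22, 2.79, 3.14, 3.14, 3.14].

## Interface

Orientations are given as [roll, pitch, yaw] about the fixed x, y, z axes, in that order (R = Rz(yaw) Ry(pitch) Rx(roll)).
In Python, from rig import r gives the robot as it stands. The module is installed in compiled form; this text tells all that it offers.
- The arm moves only by the tool play_rows, never from a script. Its argument "rows" is a list of rows, each an object with "dp": the shift along the tool's x, y, z in units of 40 mm (1.0 is 40 mm), a list of three; "turn": the turn, a rotation vector about the tool's x, y, z in units of 6 degrees (1.0 is 6 degrees), a list of three; "fingers": the closure, from 0 (fully open) to 1 (shut). In form: [{"dp": [tx, ty, tz], "turn": [wx, wy, wz], "fingers": fingers}, ...]. A call has 1 to 5 rows; each row shifts and turns the commanded pose from where the row before left it, along the tool's axes as they then stand; what a row does not reach is not made up. A row lasts 1/12 s, in which the tool goes at most 41.7 mm and 7.16 degrees, less where a joint would pass 70% of its speed; a pose out of reach is approached as far as the arm can. A call is refused whole if a number of a shift passes 1 or a number of a turn 1, either way. A call with a gripper value outside its range is refused whole. The fingers move at their own pace and stop on an object; "force" is the grip in N (left out, the last holds). Time passes only in rows, so rows that do not move let the fingers close. It gives the time, the measured TCP pose, the force, the opening and the grip force at its end, in the units of the state.
- r.sense(): the state, without advancing time (a new reading comes with each control period).
- r.grab_frame(name): name is "side" or "top"; returns a dict with "pixels" (480x640x3 uint8, red, green, blue), "fx", "fy", "cx", "cy" (pixels), "pose" (4x4, takes a point from camera to world coordinates). Camera axes: x right, y down, z forward; pixel columns grow to the right and rows downward; lengths in mm; the calibration is good to about 2 mm. A picture is of the moment at which its call begins. There is no depth.
- r.sign_off(): hands the job in; it is judged then, once.
The state is a dict: "clock": time; "qpos": joint angles; "qvel": joint speeds; "joint_efforts": joint torques, N m; "eef_pos": TCP position; "tcp_rot": TCP orientation; "contact_force": force on the tool from outside, world axes, zero at the start; "wrist_torque": the same for the moment, N m; "opening": opening from 0.0 (shut) to 1.0 (fully open); "grasp_force": force on a finger pad.
Only numpy, scipy, OpenCV 4.12 (cv2) and the standard library are available. Lean on these libraries where they do the work, as an engineer would, in place of code of your own. Each camera call takes 0.05 s, during which the arm holds its last target. There are 200 camera calls.

## Task

Pick up the loose brass drawer pull, set it fully down over the two pins on the pine drawer front, and press it down steadily so that the jig's pointers sit well inside the green band (about 18 mm down from rest) while someone drives the screws. Finish still gripping or touching the pull and pressing like that: do not let go, never push the sprung platen all the way down to its stop, and leave the old dark steel pull and everything else where it stands.

Things in the scene. Friction and masses are not known exactly. Their poses are not given: they have to be found in the camera images.
- pull: New brass drawer pull, loose, about 160 g, lying plate down at one of two places on the robot's left (the old pull at the other). Back plate 40 (x) x 140 (y) x 5 mm with two 10 mm through holes at y = +50 and -50 mm, x = 0. A rigid bow handle stands on it along y. Origin: centre of the plate's underside; z up. A half turn about z makes no difference.
- grip (a point): Centre of the brass pull's handle bar, 34 mm above the plate's underside; axes as the pull's. The bar is square, 10 mm wide (x), 10 mm tall, 76 mm long (y), top at 39 mm, on two 8 mm thick posts at y = +34 and -34 mm: 60 mm free between them, 24 mm free between bar and plate.
- old_pull: The old pull, the same shape and size but dark steel: a bystander, not to be used. Origin: centre of the plate's underside.
- jig: Spring-loaded fitting jig, fixed to the table on the robot's right: plywood base 140 (x) x 250 (y) x 18 mm, origin at the centre of its underside, z up. Above it a sprung aluminium platen, 110 x 230 x 12 mm, carries the clamped pine drawer front, 108 (x) x 215 (y) x 18 mm. Red clamp tabs, 6 mm tall, hold the front's two ends beyond y = +/-98 mm.
- gauge (a point): Centre of the scale on the jig's far (+x) long side, with its like on the -x side: from the top white, green, red, 12 mm each. A dark pointer on the platen stands at the top of the white when nothing presses and goes down with the platen.
- seat (a point): Centre of the drawer front's upper face, 78 mm above the table at rest; sinks with the platen; axes as the jig's. Two steel pins, 6 mm across, 14 mm tall with pointed tops, stand on the face at y = +50 and -50 mm, x = 0. The pull is fully home when its underside lies on this face with the pins through its holes, its origin at this point.
- platen (a joint): How far the sprung platen is pushed down, in m: 0 at rest, 0.030 at the bottom stop. It starts to sink at 2 N (the pull's weight alone, 2 N or less, hardly moves it), then takes 0.6 N more per mm. The pointer is in the green from 0.012 to 0.024; the middle, 0.018, takes about 12.8 N. It stays down only while pressed.
- jar_cherry: Bystander at the back: glass jar with dark red fruit and white lid, 80 mm across, 146 mm tall; origin at the centre of its underside.
- jar_oats: Bystander at the back: glass jar with oats and red lid, 90 mm across, 126 mm tall; origin at the centre of its underside.
- jar_maize: Bystander at the back: glass jar with yellow grain and steel lid, 90 mm across, 116 mm tall; origin at the centre of its underside.
- screwdriver: Bystander: screwdriver lying on the table at the right near the robot.
- mug: Bystander: blue mug, about 80 mm across and 90 mm tall, at the right; origin at the centre of its underside.
- screw_tray: Bystander: grey tray of brass screws, 90 x 120 x 25 mm, at the right, far side; origin at the centre of its underside.
Mind the look-alikes: they are no part of the job. There is more than one size of the pull; the one meant has the size given above.

How it is judged (in metres and radians):
On the way:
1. the brass pull is lifted clear of the table in the fingers (height (world z) of pull above 0.03 m and contact force between the fingers and pull above 0.5 N), for 0.1 s.
At the end, for the whole second after the job is handed in: The pull lies flat on the drawer front, both pins through its holes (within 4 mm sideways, 2 mm in height), fingers still touching it, pressing it on the front with a steady 8 to 17.5 N, the platen 11 to 25 mm down (pointers in the green), all through the last second (x of pull in the frame of seat between -0.004 and 0.004 m and y of pull in the frame of seat between -0.004 and 0.004 m and z of pull in the frame of seat between -0.002 and 0.002 m and angle between the y axis of pull and the y axis of seat, either way round below 0.08 rad and angle between the z axis of pull and the z axis of seat, either way round below 0.04 rad and contact force between the fingers and pull above 1 N and contact force between pull and jig between 8 and 17.5 N and value of joint platen between 0.011 and 0.025 m and linear speed of pull below 0.01 m/s); the arm keeps its last pose, push and grip.
It fails at once if the platen is pushed down to its stop (value of joint platen above 0.029 m).
It fails at once if a bystander is shifted by more than 20 mm (distance of any of old_pull, jar_cherry, jar_oats, jar_maize, screwdriver, mug, screw_tray from where it was at the start of the episode above 0.02 m).
It also fails if it takes over 42 s, if anything falls off the work surface, if the arm or the gripper's body presses on something with over 40 N, if the wrist force passes 120 N, or if a joint passes its speed limit or range.

## Working session

There is one attempt and no reset: what is moved stays moved. The work goes in short steps, Python scripts to look and compute and a tool call to move; the robot and the scene stay as the last step left them, time stands still between calls to the robot, and variables do not carry over. Pictures are saved under pics/ and viewed, at most 11 in all, crops included, and the job is handed in when it is done.

Besides the shell and the picture viewer there is one more tool, called after "Emit:" as a command line: name --argument value ..., lists and objects as JSON in quotes. play_rows: Moves the arm, as the interface text tells. Its arguments: {"type":"object","properties":{"rows":{"type":"array"},"force":{"type":"number"}},"required":["rows"]}

```bash
mkdir -p pics; cat > h.py <<'E'
import numpy as np, cv2, pickle
from rig import r
def grab(n,fn):
    f=r.grab_frame(n); cv2.imwrite(f'pics/{fn}.png',cv2.cvtColor(f['pixels'],cv2.COLOR_RGB2BGR)); pickle.dump(f,open(f'pics/{fn}.pkl','wb')); return f
def load(fn): return pickle.load(open(f'pics/{fn}.pkl','rb'))
def atz(f,u,v,z):
    P=np.array(f['pose']); d=P[:3,:3]@[(u-f['cx'])/f['fx'],(v-f['cy'])/f['fy'],1]; o=P[:3,3]
    return o+d*(z-o[2])/d[2]
def proj(f,p):
    P=np.array(f['pose']); c=P[:3,:3].T@(np.array(p)-P[:3,3]); return f['fx']*c[0]/c[2]+f['cx'],f['fy']*c[1]/c[2]+f['cy']
def crop(fn,u0,v0,u1,v1,s):
    im=cv2.imread(f'pics/{fn}.png')[v0:v1,u0:u1]; cv2.imwrite(f'pics/{fn}_c{u0}_{v0}.png',cv2.resize(im,None,fx=s,fy=s,interpolation=cv2.INTER_CUBIC))
E
python3 - <<'E'
from h import *
for n in('top','side'):
    f=grab(n,n+'0'); print(n,f['fx'],f['cx'],f['cy'],np.round(f['pose'],3).tolist())
print(r.sense(),r.tcp_to_grasp)
E
```

```text
top 605.698093399669 318.99556339233465 240.23438198786272 [[-0.02, -0.976, 0.218, 243.411], [-1.0, 0.02, -0.001, -15.877], [-0.004, -0.218, -0.976, 1380.005], [0.0, 0.0, 0.0, 1.0]]
side 543.1440173924977 306.66486301739764 232.5999599980408 [[0.993, -0.08, 0.084, 401.966], [-0.116, -0.691, 0.714, -1052.765], [0.001, -0.719, -0.695, 1093.612], [0.0, 0.0, 0.0, 1.0]]
{'clock': 0.1, 'qpos': array([ 1.34456476e+00,  3.53625685e-01,  1.63405472e+00,  6.96211999e-06,
        1.15518554e+00, -2.42016381e-03]), 'qvel': array([-0.00038589, -0.00196818, -0.00371802,  0.00039785, -0.00289684,
       -0.00163486]), 'joint_efforts': array([-6.75103802e-04, -6.06356692e+01, -3.42820144e+01,  7.16656132e-06,
        3.97696989e-03, -3.34274023e-05]), 'eef_pos': array([138.63263143, 608.99763723, 230.6096805 ]), 'tcp_rot': array([-3.14031939e+00, -9.44737916e-06,  2.91777843e+00]), 'contact_force': array([0.29671256, 0.48342456, 0.0838715 ]), 'wrist_torque': array([-0.01674846, -0.0291623 ,  0.04675555]), 'grasp_force': 0.0, 'opening': 1.000338594352128} 18.700000000000003
```

View pics/top0.png

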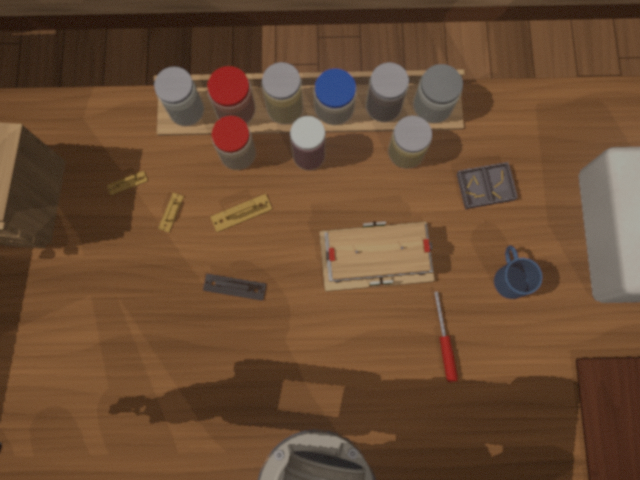

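View pics/side0.png

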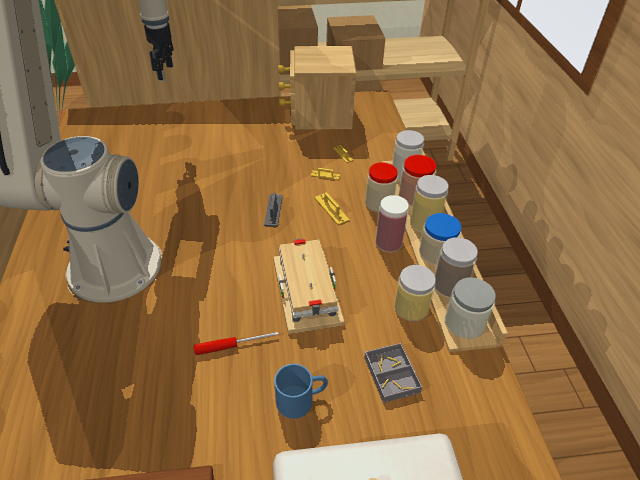

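Candidates: the large brass pull at top (241,212), two small brass pulls at (171,212) and (127,183), and the dark steel one at (235,287). By size and colour it is (241,212). I'll check that in enlarged crops of the pull and jig.

```bash
python3 - <<'E'
from h import *
a=cv2.imread('pics/top0.png')
A=cv2.resize(a[185:245,200:280],None,fx=8,fy=8,interpolation=cv2.INTER_CUBIC)
cv2.imwrite('pics/pc.png',A)
B=cv2.resize(a[210:300,310:445],None,fx=5.9,fy=5.9,interpolation=cv2.INTER_CUBIC)
cv2.imwrite('pics/jc.png',B)
E
```

```text
(no output)
```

View pics/pc.png

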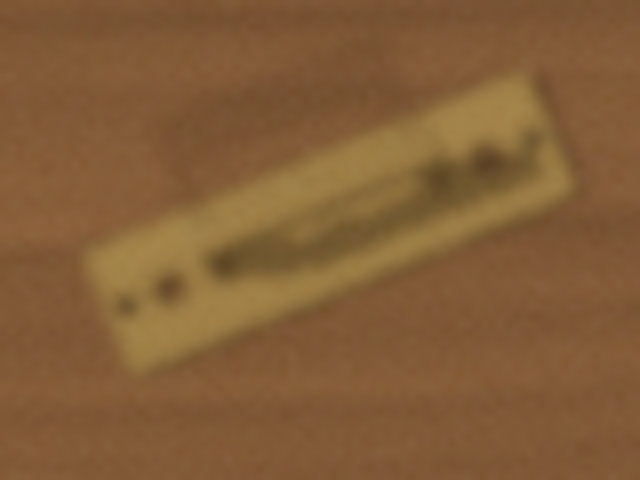

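View pics/jc.png

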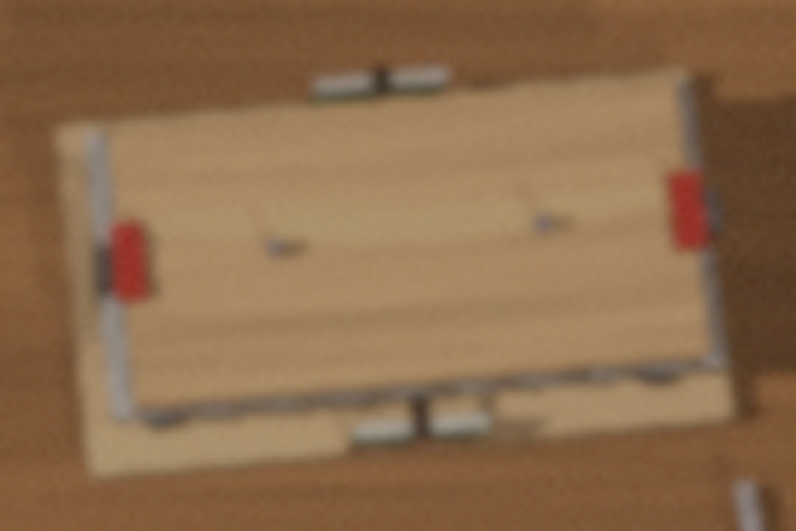

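The crop shows one 40x140 brass plate with its holes at crop (168,288) and (485,163). The jig's pins are at crop (270,246) and (545,222), and its red tabs at (130,260) and (690,210).

```bash
python3 - <<'E'
from h import *
f=load('top0')
P=lambda u,v,z:atz(f,200+(u+.5)/8-.5,185+(v+.5)/8-.5,z)
J=lambda u,v,z:atz(f,310+(u+.5)/5.9-.5,210+(v+.5)/5.9-.5,z)
def ln(a,b,t):
    d=(b-a)[:2]; print(t,((a+b)/2).round(1),np.linalg.norm(d).round(1),'dir deg',np.degrees(np.arctan2(d[1],d[0])).round(2))
ln(P(485,163,4),P(168,288,4),'holes')
c=[P(*p,5) for p in((85,250),(530,65),(577,190),(135,375))]
ln(c[1],c[0],'e1');ln(c[2],c[3],'e2');ln(c[0],c[3],'w');ln(c[1],c[2],'w2')
print('pc',np.mean(c,0).round(1))
ln(J(545,222,87),J(270,246,87),'pins')
ln(J(690,210,84),J(130,260,84),'tabs')
b=[J(*p,78) for p in((118,128),(690,75),(712,362),(130,408))]
print('board',np.mean(b,0).round(1)); ln(b[1],b[0],'b1');ln(b[2],b[3],'b2')
ln(J(692,72,18),J(60,125,18),'x')
g=load('side0')
# side-view predicted positions for check
a=cv2.imread('pics/side0.png')
A=cv2.resize(a[185:235,300:360],None,fx=6.5,fy=6.5,interpolation=cv2.INTER_CUBIC)
B=cv2.resize(a[230:335,265:350],None,fx=5,fy=5,interpolation=cv2.INTER_CUBIC)
h=max(A.shape[0],B.shape[0]); W=np.zeros((h,A.shape[1]+B.shape[1],3),np.uint8); W[:A.shape[0],:A.shape[1]]=A; W[:B.shape[0],A.shape[1]:]=B
W=W[:600,:800];cv2.imwrite('pics/sc.png',W); print(W.shape,A.shape)
E
```

```text
holes [621.  166.9   4. ] 99.7 dir deg 111.24
e1 [641.6 172.4   5. ] 141.4 dir deg 112.41
e2 [603.3 157.8   5. ] 139.8 dir deg 112.42
w [595.6 230.1   5. ] 41.0 dir deg -158.05
w2 [649.3 100.1   5. ] 41.1 dir deg -160.35
pc [622.5 165.1   5. ]
pins [ 509.5 -146.2   87. ] 102.1 dir deg 93.9
tabs [ 509.7 -147.5   84. ] 208.5 dir deg 94.02
board [ 508.3 -148.9   78. ]
b1 [ 562.1 -148.    78. ] 215.8 dir deg 94.25
b2 [ 454.5 -149.8   78. ] 215.4 dir deg 93.39
x [ 578.2 -143.2   18. ] 249.2 dir deg 93.74
(525, 800, 3) (325, 390, 3)
```

View pics/sc.png

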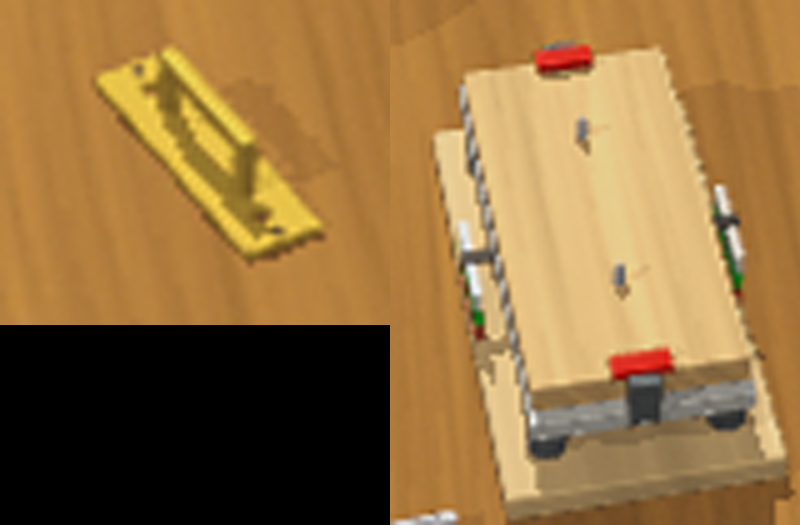

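```bash
python3 - <<'E'
from h import *
f=load('side0')
P=lambda u,v,z:atz(f,300+(u+.5)/6.5-.5,185+(v+.5)/6.5-.5,z)
J=lambda u,v,z:atz(f,265+(u-390+.5)/5-.5,230+(v+.5)/5-.5,z)
def ln(a,b,t):
    d=(b-a)[:2]; print(t,((a+b)/2).round(1),np.linalg.norm(d).round(1),'dir deg',np.degrees(np.arctan2(d[1],d[0])).round(2))
ln(P(272,230,4),P(138,70,4),'holes')
c=[P(*p,5) for p in((97,80),(165,47),(325,235),(250,254))]
print('pc',np.mean(c,0).round(1)); ln(c[3],c[0],'e'); ln(c[2],c[1],'e2')
ln(P(247,142,39),P(168,48,39),'handle top')
ln(J(620,265,92),J(582,120,92),'pintops')
ln(J(621,292,78),J(584,146,78),'pinbase')
b=[J(*p,78) for p in((465,75),(660,50),(750,358),(533,390))]
print('board',np.mean(b,0).round(1)); ln(b[3],b[0],'b');ln(b[2],b[1],'b2')
E
```

```text
holes [619.1 166.4   4. ] 127.0 dir deg 110.96
pc [620.3 162.7   5. ]
e [602.4 155.4   5. ] 138.7 dir deg 112.6
e2 [638.1 170.    5. ] 149.9 dir deg 110.92
handle top [619.2 163.9  39. ] 74.4 dir deg 110.6
pintops [ 508.4 -149.5   92. ] 98.9 dir deg 94.36
pinbase [ 508.6 -154.7   78. ] 99.0 dir deg 94.08
board [ 508.3 -149.6   78. ]
b [ 456.2 -153.1   78. ] 212.1 dir deg 94.08
b2 [ 560.5 -146.1   78. ] 211.6 dir deg 94.12
```

```bash
cat >> h.py <<'E'
def plan(tgt,yaw,n,start=None):
    """print n rows (dp,turn units) from the start/measured pose to tgt (mm), yaw (deg), tool down"""
    s=r.sense(); p=np.array(s['eef_pos']); y=np.degrees(s['tcp_rot'][2]); rot=s['tcp_rot']
    if start: p=np.array(start[:3]);y=start[3]
    print('t',round(s['clock'],2),'from',p.round(1),'rpy',np.degrees(rot).round(2),'F',s['contact_force'].round(2),'grip',round(s['grasp_force'],1),round(s['opening'],3))
    D=np.array(tgt)-p; dy=(yaw-y+180)%360-180; w=-dy/6/n
    for i in range(n):
        a=np.radians(y+dy*i/n); d=D/n/40
        print([round(float(v),3) for v in (d[0]*np.cos(a)+d[1]*np.sin(a), d[0]*np.sin(a)-d[1]*np.cos(a), -d[2])],'wz',round(w,3))
E
python3 - <<'E'
from h import *
plan((621,165,120),111.7,20)
E
```

```text
t 0.1 from [138.6 609.  230.6] rpy [-179.93   -0.    167.18] F [0.3  0.48 0.08] grip 0.0 1.0
[-0.711, -0.407, 0.138] wz 0.462
[-0.73, -0.372, 0.138] wz 0.462
[-0.747, -0.337, 0.138] wz 0.462
[-0.763, -0.3, 0.138] wz 0.462
[-0.776, -0.263, 0.138] wz 0.462
[-0.788, -0.225, 0.138] wz 0.462
[-0.798, -0.187, 0.138] wz 0.462
[-0.806, -0.148, 0.138] wz 0.462
[-0.812, -0.109, 0.138] wz 0.462
[-0.817, -0.069, 0.138] wz 0.462
[-0.819, -0.03, 0.138] wz 0.462
[-0.819, 0.01, 0.138] wz 0.462
[-0.818, 0.05, 0.138] wz 0.462
[-0.815, 0.089, 0.138] wz 0.462
[-0.809, 0.129, 0.138] wz 0.462
[-0.802, 0.168, 0.138] wz 0.462
[-0.793, 0.206, 0.138] wz 0.462
[-0.782, 0.244, 0.138] wz 0.462
[-0.769, 0.282, 0.138] wz 0.462
[-0.755, 0.319, 0.138] wz 0.462
```

Emit:
play_rows --rows '[{"dp": [-0.71, -0.41, 0.14], "turn": [0, 0, 0.46], "fingers": 0.2}, {"dp": [-0.73, -0.37, 0.14], "turn": [0, 0, 0.46], "fingers": 0.2}, {"dp": [-0.75, -0.34, 0.14], "turn": [0, 0, 0.46], "fingers": 0.2}, {"dp": [-0.76, -0.3, 0.14], "turn": [0, 0, 0.46], "fingers": 0.2}, {"dp": [-0.78, -0.26, 0.14], "turn": [0, 0, 0.46], "fingers": 0.2}]'

```text
clock: 0.52
eef_pos: [260.1, 497.0, 202.7]
tcp_rot: [-3.141, 0.0, 2.675]
contact_force: [0.4, 1.3, 0.3]
opening: 0.8
grasp_force: 0.0
```

Emit:
play_rows --rows '[{"dp": [-0.79, -0.23, 0.14], "turn": [0, 0, 0.46], "fingers": 0.2}, {"dp": [-0.8, -0.19, 0.14], "turn": [0, 0, 0.46], "fingers": 0.2}, {"dp": [-0.81, -0.15, 0.14], "turn": [0, 0, 0.46], "fingers": 0.2}, {"dp": [-0.81, -0.11, 0.14], "turn": [0, 0, 0.46], "fingers": 0.2}, {"dp": [-0.82, -0.07, 0.14], "turn": [0, 0, 0.46], "fingers": 0.2}]'

```text
clock: 0.93
eef_pos: [381.1, 385.6, 174.8]
tcp_rot: [-3.141, -0.0, 2.434]
contact_force: [-0.5, 0.5, 0.3]
opening: 0.799
grasp_force: 0.0
```

Emit:
play_rows --rows '[{"dp": [-0.82, -0.03, 0.14], "turn": [0, 0, 0.46], "fingers": 0.2}, {"dp": [-0.82, 0.01, 0.14], "turn": [0, 0, 0.46], "fingers": 0.2}, {"dp": [-0.82, 0.05, 0.14], "turn": [0, 0, 0.46], "fingers": 0.2}, {"dp": [-0.81, 0.09, 0.14], "turn": [0, 0, 0.46], "fingers": 0.2}, {"dp": [-0.81, 0.13, 0.14], "turn": [0, 0, 0.46], "fingers": 0.2}]'

```text
clock: 1.35
eef_pos: [502.1, 275.0, 146.8]
tcp_rot: [-3.141, -0.0, 2.193]
contact_force: [1.3, -0.4, -0.6]
opening: 0.802
grasp_force: 0.0
```

Emit:
play_rows --rows '[{"dp": [-0.8, 0.17, 0.14], "turn": [0, 0, 0.46], "fingers": 0.2}, {"dp": [-0.79, 0.21, 0.14], "turn": [0, 0, 0.46], "fingers": 0.2}, {"dp": [-0.78, 0.24, 0.14], "turn": [0, 0, 0.46], "fingers": 0.2}, {"dp": [-0.77, 0.28, 0.14], "turn": [0, 0, 0.46], "fingers": 0.2}, {"dp": [0, 0, 0], "turn": [0, 0, 0], "fingers": 0.2}]'

```text
clock: 1.77
eef_pos: [601.2, 184.5, 123.7]
tcp_rot: [3.141, 0.001, 1.997]
contact_force: [-0.7, -0.7, 0.6]
opening: 0.804
grasp_force: 0.0
```

```bash
python3 - <<'E'
from h import *
plan((621,165,70),111.7,3)
E
```

```text
t 1.77 from [601.2 184.5 123.7] rpy [1.7998e+02 8.0000e-02 1.1442e+02] F [-0.68 -0.75  0.57] grip 0.0 0.804
[-0.216, 0.083, 0.447] wz 0.151
[-0.215, 0.087, 0.447] wz 0.151
[-0.213, 0.09, 0.447] wz 0.151
```

Emit:
play_rows --rows '[{"dp": [-0.22, 0.08, 0.45], "turn": [0, 0, 0.15], "fingers": 0.4}, {"dp": [-0.21, 0.09, 0.45], "turn": [0, 0, 0.15], "fingers": 0.4}, {"dp": [-0.21, 0.09, 0.45], "turn": [0, 0, 0.15], "fingers": 0.4}, {"dp": [0, 0, 0], "turn": [0, 0, 0], "fingers": 0.4}]'

```text
clock: 2.1
eef_pos: [616.2, 167.6, 67.4]
tcp_rot: [-3.137, -0.0, 1.954]
contact_force: [-0.5, 0.4, -0.2]
opening: 0.604
grasp_force: 0.0
```

```bash
python3 - <<'E'
from h import *
plan((621,165,15.5),111.7,3)
f=grab('side','s1'); crop('s1',280,120,380,240,5)
print(proj(f,(621,165,15)))
E
```

```text
t 2.1 from [616.2 167.6  67.4] rpy [-1.7971e+02 -2.0000e-02  1.1197e+02] F [-0.47  0.43 -0.19] grip 0.0 0.604
[-0.035, 0.029, 0.432] wz 0.015
[-0.035, 0.029, 0.432] wz 0.015
[-0.035, 0.029, 0.432] wz 0.015
(np.float64(331.68846746503095), np.float64(204.87083198807085))
```

View pics/s1_c280_120.png

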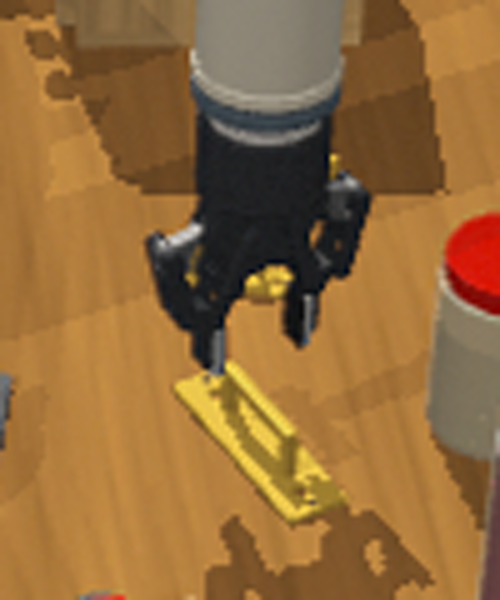

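The gripper is aligned over the right brass pull, with the fingers either side of the bar at crop (260,410) and the jar well clear. Next I descend and close.

Emit:
play_rows --rows '[{"dp": [-0.03, 0.03, 0.43], "turn": [0, 0, 0], "fingers": 0.4}, {"dp": [-0.03, 0.03, 0.43], "turn": [0, 0, 0], "fingers": 0.4}, {"dp": [-0.03, 0.03, 0.43], "turn": [0, 0, 0], "fingers": 0.4}, {"dp": [0, 0, 0], "turn": [0, 0, 0], "fingers": 0.4}, {"dp": [0, 0, 0], "turn": [0, 0, 0], "fingers": 0.4}]'

```text
clock: 2.57
eef_pos: [621.9, 167.5, 19.7]
tcp_rot: [-3.141, -0.0, 1.956]
contact_force: [0.4, 0.2, -0.2]
opening: 0.597
grasp_force: 0.0
```

Emit:
play_rows --rows '[{"dp": [0, 0, 0], "turn": [0, 0, 0], "fingers": 1}, {"dp": [0, 0, 0], "turn": [0, 0, 0], "fingers": 1}, {"dp": [0, 0, 0], "turn": [0, 0, 0], "fingers": 1}, {"dp": [0, 0, 0], "turn": [0, 0, 0], "fingers": 1}, {"dp": [0, 0, 0], "turn": [0, 0, 0], "fingers": 1}]' --force 70

```text
clock: 2.98
eef_pos: [622.7, 167.2, 20.2]
tcp_rot: [3.141, 0.0, 1.955]
contact_force: [-2.6, 0.1, 5.7]
opening: 0.098
grasp_force: 69.3
```

```bash
python3 - <<'E'
from h import *
plan((621,165,115),111.7,3)
E
```

```text
t 2.98 from [622.7 167.2  20.2] rpy [179.95   0.   112.04] F [-2.56  0.08  5.69] grip 69.3 0.098
[-0.011, -0.02, -0.79] wz 0.019
[-0.011, -0.02, -0.79] wz 0.019
[-0.011, -0.02, -0.79] wz 0.019
```

Emit:
play_rows --rows '[{"dp": [0, 0, 0], "turn": [0, 0, 0], "fingers": 0.6}, {"dp": [0, 0, 0], "turn": [0, 0, 0], "fingers": 0.6}, {"dp": [0, 0, 0.12], "turn": [0, 0, 0], "fingers": 0.6}, {"dp": [0, 0, 0], "turn": [0, 0, 0], "fingers": 0.6}, {"dp": [0, 0, 0], "turn": [0, 0, 0], "fingers": 0.6}]'

```text
clock: 3.4
eef_pos: [622.1, 166.9, 13.9]
tcp_rot: [-3.141, -0.0, 1.955]
contact_force: [0.1, 0.3, -0.0]
opening: 0.396
grasp_force: 0.0
```

Emit:
play_rows --rows '[{"dp": [0, 0, 0], "turn": [0, 0, 0], "fingers": 1}, {"dp": [0, 0, 0], "turn": [0, 0, 0], "fingers": 1}, {"dp": [0, 0, 0], "turn": [0, 0, 0], "fingers": 1}, {"dp": [0, 0, 0], "turn": [0, 0, 0], "fingers": 1}, {"dp": [0, 0, 0], "turn": [0, 0, 0], "fingers": 1}]' --force 90

```text
clock: 3.82
eef_pos: [622.4, 167.0, 14.4]
tcp_rot: [-3.141, -0.0, 1.955]
contact_force: [0.7, -0.7, -1.4]
opening: 0.094
grasp_force: 87.7
```

Emit:
play_rows --rows '[{"dp": [0, 0, -0.3], "turn": [0, 0, 0], "fingers": 1}, {"dp": [0, 0, -0.8], "turn": [0, 0, 0], "fingers": 1}, {"dp": [0, 0, -0.9], "turn": [0, 0, 0], "fingers": 1}, {"dp": [0, 0, -0.9], "turn": [0, 0, 0], "fingers": 1}, {"dp": [0, 0, -0.3], "turn": [0, 0, 0], "fingers": 1}]'

```text
clock: 4.23
eef_pos: [625.1, 167.7, 148.9]
tcp_rot: [3.134, 0.001, 1.955]
contact_force: [1.1, 0.9, -1.8]
opening: 0.093
grasp_force: 87.9
```

```bash
python3 - <<'E'
from h import *
plan((508.8,-148.5,135),94,12)
E
```

```text
t 4.23 from [625.1 167.7 148.9] rpy [1.7957e+02 5.0000e-02 1.1204e+02] F [ 1.14  0.89 -1.79] grip 87.9 0.093
[-0.52, -0.472, 0.029] wz 0.251
[-0.532, -0.458, 0.029] wz 0.251
[-0.544, -0.444, 0.029] wz 0.251
[-0.555, -0.43, 0.029] wz 0.251
[-0.566, -0.415, 0.029] wz 0.251
[-0.577, -0.4, 0.029] wz 0.251
[-0.587, -0.385, 0.029] wz 0.251
[-0.597, -0.369, 0.029] wz 0.251
[-0.607, -0.353, 0.029] wz 0.251
[-0.616, -0.337, 0.029] wz 0.251
[-0.624, -0.321, 0.029] wz 0.251
[-0.633, -0.304, 0.029] wz 0.251
```

Emit:
play_rows --rows '[{"dp": [-0.52, -0.47, 0.0], "turn": [0, 0, 0.25], "fingers": 1}, {"dp": [-0.53, -0.46, 0.0], "turn": [0, 0, 0.25], "fingers": 1}, {"dp": [-0.54, -0.44, 0.0], "turn": [0, 0, 0.25], "fingers": 1}, {"dp": [-0.56, -0.43, 0.0], "turn": [0, 0, 0.25], "fingers": 1}, {"dp": [-0.57, -0.41, 0.0], "turn": [0, 0, 0.25], "fingers": 1}]'

```text
clock: 4.65
eef_pos: [573.5, 34.2, 142.9]
tcp_rot: [3.141, 0.0, 1.824]
contact_force: [0.4, 0.3, -0.7]
opening: 0.097
grasp_force: 88.0
```

Emit:
play_rows --rows '[{"dp": [-0.58, -0.4, 0.0], "turn": [0, 0, 0.25], "fingers": 1}, {"dp": [-0.59, -0.38, 0.0], "turn": [0, 0, 0.25], "fingers": 1}, {"dp": [-0.6, -0.37, 0.0], "turn": [0, 0, 0.25], "fingers": 1}, {"dp": [-0.61, -0.35, 0.0], "turn": [0, 0, 0.25], "fingers": 1}, {"dp": [-0.62, -0.34, 0.0], "turn": [0, 0, 0.25], "fingers": 1}]'

```text
clock: 5.07
eef_pos: [525.5, -98.3, 142.9]
tcp_rot: [3.141, 0.0, 1.692]
contact_force: [0.2, -0.5, -1.8]
opening: 0.094
grasp_force: 88.0
```

Emit:
play_rows --rows '[{"dp": [-0.62, -0.32, 0.0], "turn": [0, 0, 0.25], "fingers": 1}, {"dp": [-0.63, -0.3, 0.0], "turn": [0, 0, 0.25], "fingers": 1}, {"dp": [0, 0, 0], "turn": [0, 0, 0], "fingers": 1}, {"dp": [0, 0, 0], "turn": [0, 0, 0], "fingers": 1}]'

```text
clock: 5.4
eef_pos: [506.5, -150.7, 142.9]
tcp_rot: [3.141, 0.0, 1.639]
contact_force: [0.2, 0.3, -1.3]
opening: 0.097
grasp_force: 87.9
```

```bash
python3 - <<'E'
from h import *
plan((508.8,-148.5,114),94,2)
f=grab('side','s2'); crop('s2',250,190,370,310,5)
g=grab('top','t2')
for F in(f,g): print([np.round(proj(F,q),1) for q in((508.8,-148.5,148),(508.8,-148.5,92))])
E
```

```text
t 5.4 from [ 506.5 -150.7  142.9] rpy [179.99   0.    93.89] F [ 0.22  0.26 -1.31] grip 87.9 0.097
[0.025, 0.03, 0.361] wz -0.009
[0.025, 0.03, 0.361] wz -0.009
[array([306.8, 251.8]), array([306.8, 267.4])]
[array([382.5, 243.6]), array([380. , 249.1])]
```

View pics/s2_c250_190.png

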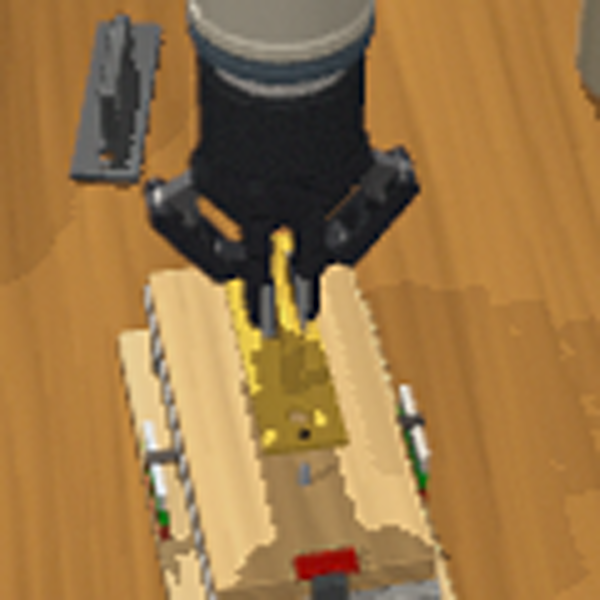

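```bash
python3 - <<'E'
from h import *
f=load('s2')
C=lambda u,v,z:atz(f,250+(u+.5)/5-.5,190+(v+.5)/5-.5,z)
z=128.5
a=C(262,453,z);b=C(348,446,z); d=b-a
print('corners bottom',a.round(1),b.round(1),np.linalg.norm(d).round(1),'dir',np.degrees(np.arctan2(d[1],d[0])).round(1))
s=r.sense();t=np.radians(93.9);ux=np.array([np.sin(t),-np.cos(t)]);uy=np.array([np.cos(t),np.sin(t)])
for n,p in(('a',a),('b',b),('spot',C(303,433,z+5)),('hi',C(300,415,z+5)),('pintop',C(306,463,92)),('brR',C(320,418,z+5)),('brL',C(268,436,z+5))):
    q=p[:2]-s['eef_pos'][:2]; print(n,p.round(1),'local',(q@ux).round(1),(q@uy).round(1))
im=cv2.imread('pics/s2.png')[265:292,292:328]; A=cv2.resize(im,None,fx=16,fy=16,interpolation=cv2.INTER_NEAREST)
im=cv2.imread('pics/t2.png')[210:290,330:430]; B=cv2.resize(im,None,fx=7,fy=7,interpolation=cv2.INTER_CUBIC)
cv2.imwrite('pics/sa.png',A);cv2.imwrite('pics/tb.png',B)
E
```

```text
corners bottom [ 489.  -220.3  128.5] [ 529.6 -220.6  128.5] 40.6 dir -0.5
a [ 489.  -220.3  128.5] local -22.9 -69.6
b [ 529.6 -220.6  128.5] local 17.5 -72.7
spot [ 509.1 -214.5  133.5] local -2.6 -65.2
hi [ 509.  -203.1  133.5] local -1.8 -53.9
pintop [ 512.8 -197.6   92. ] local 2.3 -48.6
brR [ 518.2 -206.1  133.5] local 7.1 -57.4
brL [ 492.5 -214.5  133.5] local -19.1 -64.1
```

View pics/sa.png

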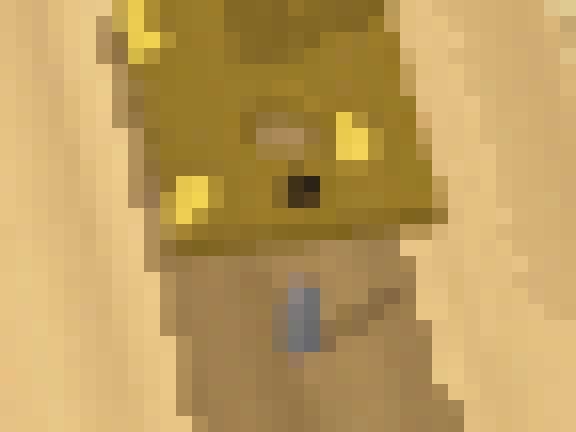

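The side crop shows the see-through near hole at px (309.3,272.8). The near pin has its tip at (310.2,281.8) and its base at (310.1,286.6).

View pics/tb.png

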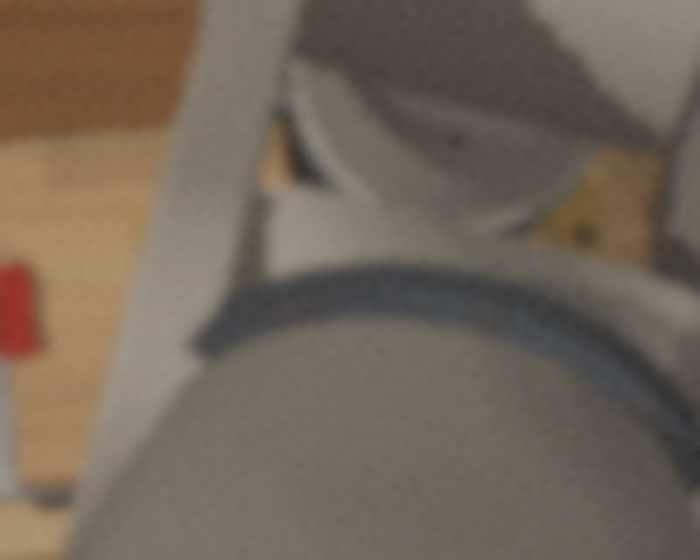

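```bash
python3 - <<'E'
from h import *
f=load('s2')
h=atz(f,309.3,272.75,131); 
for z,v in((91,282),(78,286.6),(85,284.5)): print('pin',atz(f,310.1,v,z).round(1))
print('hole',h.round(1)); print('bottom corners',atz(f,302,280.4,128.5).round(1),atz(f,319.3,278.5,128.5).round(1))
E
```

```text
pin [ 511.3 -195.9   91. ]
pin [ 510.9 -199.5   78. ]
pin [ 511.  -198.7   85. ]
hole [ 508.5 -201.3  131. ]
bottom corners [ 489.  -220.9  128.5] [ 530.  -219.7  128.5]
```

Emit:
play_rows --rows '[{"dp": [0.06, 0.08, 0], "turn": [0, 0, 0], "fingers": 1}, {"dp": [0, 0, 0.41], "turn": [0, 0, 0], "fingers": 1}, {"dp": [0, 0, 0.41], "turn": [0, 0, 0], "fingers": 1}, {"dp": [0, 0, 0], "turn": [0, 0, 0], "fingers": 1}, {"dp": [0, 0, 0], "turn": [0, 0, 0], "fingers": 1}]'

```text
clock: 5.92
eef_pos: [509.8, -145.9, 109.2]
tcp_rot: [-3.14, -0.001, 1.643]
contact_force: [-0.2, 0.3, -1.0]
opening: 0.098
grasp_force: 87.9
```

```bash
python3 - <<'E'
from h import *
plan((508.8,-148.5,92),94,2)
f=grab('side','s3')
im=cv2.imread('pics/s3.png')[262:312,280:340]; cv2.imwrite('pics/s3a.png',cv2.resize(im,None,fx=12,fy=12,interpolation=cv2.INTER_NEAREST))
E
```

```text
t 5.92 from [ 509.8 -145.9  109.2] rpy [-1.799e+02 -5.000e-02  9.412e+01] F [-0.25  0.35 -1.03] grip 87.9 0.098
[-0.032, -0.015, 0.215] wz 0.01
[-0.032, -0.015, 0.215] wz 0.01
```

View pics/s3a.png

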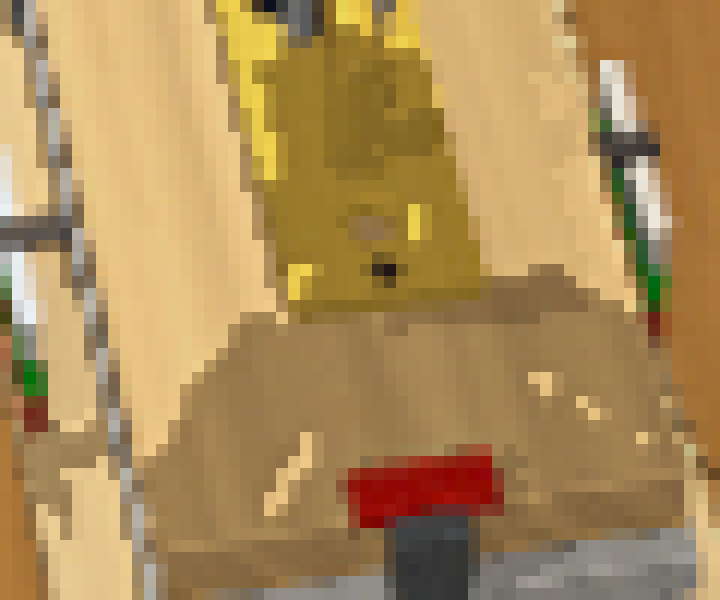

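The hole at px (310.6,280.0) coincides with the pin axis extrapolated to that height (310.3,280.1), so I lower now and watch the force.

Emit:
play_rows --rows '[{"dp": [0, 0, 0.1], "turn": [0, 0, 0], "fingers": 1}, {"dp": [0, 0, 0.1], "turn": [0, 0, 0], "fingers": 1}, {"dp": [0, 0, 0], "turn": [0, 0, 0], "fingers": 1}, {"dp": [0, 0, 0], "turn": [0, 0, 0], "fingers": 1}]'

```text
clock: 6.3
eef_pos: [510.0, -146.9, 101.8]
tcp_rot: [-3.142, -0.0, 1.641]
contact_force: [-0.1, -0.1, -1.7]
opening: 0.098
grasp_force: 87.9
```

Emit:
play_rows --rows '[{"dp": [0, 0, 0.1], "turn": [0, 0, 0], "fingers": 1}, {"dp": [0, 0, 0.05], "turn": [0, 0, 0], "fingers": 1}, {"dp": [0, 0, 0], "turn": [0, 0, 0], "fingers": 1}, {"dp": [0, 0, 0], "turn": [0, 0, 0], "fingers": 1}]'

```text
clock: 6.63
eef_pos: [509.9, -147.0, 95.5]
tcp_rot: [-3.141, -0.0, 1.641]
contact_force: [0.5, -0.8, -1.2]
opening: 0.094
grasp_force: 88.0
```

Emit:
play_rows --rows '[{"dp": [0, 0, 0.1], "turn": [0, 0, 0], "fingers": 1}, {"dp": [0, 0, 0.1], "turn": [0, 0, 0], "fingers": 1}, {"dp": [0, 0, 0], "turn": [0, 0, 0], "fingers": 1}, {"dp": [0, 0, 0], "turn": [0, 0, 0], "fingers": 1}]'

```text
clock: 6.97
eef_pos: [510.3, -147.1, 87.7]
tcp_rot: [3.141, 0.0, 1.641]
contact_force: [-0.3, -1.4, 2.9]
opening: 0.094
grasp_force: 88.7
```

Emit:
play_rows --rows '[{"dp": [0, 0, 0.08], "turn": [0, 0, 0], "fingers": 1}, {"dp": [0, 0, 0.08], "turn": [0, 0, 0], "fingers": 1}, {"dp": [0, 0, 0], "turn": [0, 0, 0], "fingers": 1}, {"dp": [0, 0, 0], "turn": [0, 0, 0], "fingers": 1}]'

```text
clock: 7.3
eef_pos: [510.2, -147.1, 81.7]
tcp_rot: [3.141, 0.0, 1.641]
contact_force: [-2.0, -1.1, 6.9]
opening: 0.092
grasp_force: 89.2
```

Emit:
play_rows --rows '[{"dp": [0, 0, 0.1], "turn": [0, 0, 0], "fingers": 1}, {"dp": [0, 0, 0.08], "turn": [0, 0, 0], "fingers": 1}, {"dp": [0, 0, 0], "turn": [0, 0, 0], "fingers": 1}, {"dp": [0, 0, 0], "turn": [0, 0, 0], "fingers": 1}, {"dp": [0, 0, 0], "turn": [0, 0, 0], "fingers": 1}]'

```text
clock: 7.72
eef_pos: [510.1, -147.2, 74.8]
tcp_rot: [3.141, 0.0, 1.641]
contact_force: [-3.0, -1.0, 11.9]
opening: 0.099
grasp_force: 89.8
```

```bash
python3 - <<'E'
from h import *
for i in range(6):
    f=grab('side','s4'); s=r.sense(); print(s['eef_pos'].round(1),s['contact_force'].round(1),s['wrist_torque'].round(2),s['tcp_rot'].round(4))
a=load('s3')['pixels'][262:312,280:340];b=f['pixels'][262:312,280:340]
cv2.imwrite('pics/s4a.png',cv2.resize(b[:,:,::-1],None,fx=12,fy=12,interpolation=cv2.INTER_NEAREST))
E
```

```text
[ 510.1 -147.1   74.8] [-3.3 -0.7 11.1] [-0.13  0.39 -0.03] [3.1414e+00 3.0000e-04 1.6413e+00]
[ 510.2 -147.1   74.9] [-3.2 -0.9 11.4] [-0.09  0.47 -0.05] [3.1414e+00 3.0000e-04 1.6413e+00]
[ 510.2 -147.1   74.9] [-3.4 -0.5 11.4] [-0.07  0.4  -0.06] [3.1413e+00 3.0000e-04 1.6412e+00]
[ 510.1 -147.2   74.9] [-3.3  0.4 11.2] [-0.08  0.44 -0.01] [3.1413e+00 3.0000e-04 1.6413e+00]
[ 510.1 -147.1   74.9] [-3.3 -1.1 11.1] [-0.1   0.44  0.01] [3.1413e+00 3.0000e-04 1.6413e+00]
[ 510.2 -147.1   74.9] [-3.7 -0.4 11.3] [-0.11  0.44 -0.05] [3.1413e+00 3.0000e-04 1.6413e+00]
```

View pics/s4a.png

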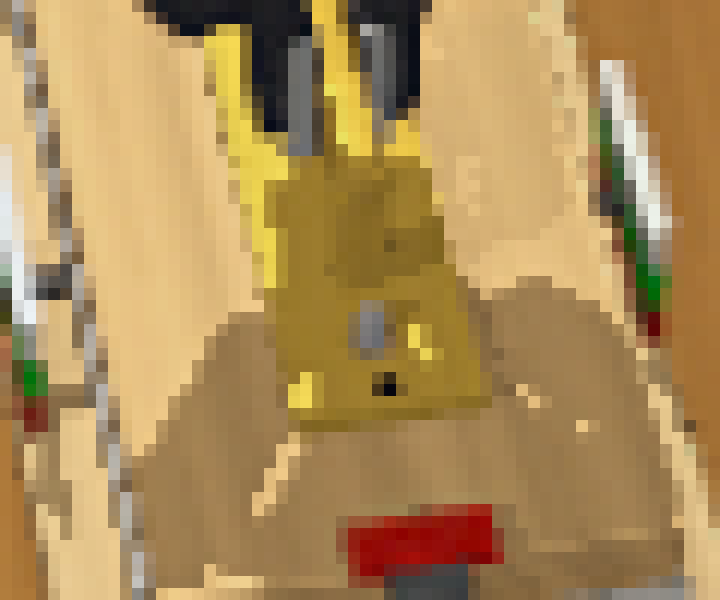

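The pin stands up through the plate's hole at crop (372,330). The pointers have sunk 5 px (about 18 mm), the force is steady, and I'm handing in.

```bash
python3 -c "
from rig import r
print(r.sign_off())"
```

```text
the job is handed in; nothing more can be done
None
```

I handed the job in with the brass pull seated over the pins, still gripped, and held about 18 mm down at a steady force of about 13 N on the jig; the hand-in gave no pass or fail result.

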